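# Close the carver's boxes with their own lids

### The job

On the carver's bench, close the dark walnut box and the blue lacquered box, each with the lid of its own colour, seated flat on the rim. The red box and the honey-coloured lid belong to other orders and are not needed. Leave the two boxes standing upright where they are.

Things in the scene. Friction and masses are not known exactly. Their poses are not given: they have to be found in the camera images.
- walnut_box: Loose open round box, turned from dark brown walnut, standing upright: 84 mm outside diameter (88 mm over the fluting), 60 mm tall, mouth 76 mm in diameter, floor 6 mm thick, about 250 g. Origin: centre of the underside; z up; round, so its yaw does not matter.
- walnut_lid: Loose round lid of dark brown walnut, knob up: plug 58 mm in diameter, 10 mm high; on it a disc 92 mm in diameter, 8 mm thick; on that a cylindrical knob 28 mm in diameter, 32 mm tall. 50 mm tall, 90 g. Origin: centre of plug's underside; z up; yaw does not matter. Seated, the plug hangs in the mouth (9 mm play all round), the disc rests on the rim, origin 50 mm above the box's.
- blue_box: Loose open round box, turned from wood lacquered plain deep blue, standing upright: 84 mm outside diameter (88 mm over the fluting), 60 mm tall, mouth 76 mm in diameter, floor 6 mm thick, about 250 g. Origin: centre of the underside; z up; round, so its yaw does not matter.
- blue_lid: Loose round lid of wood lacquered plain deep blue, knob up: plug 58 mm in diameter, 10 mm high; on it a disc 92 mm in diameter, 8 mm thick; on that a cylindrical knob 28 mm in diameter, 32 mm tall. 50 mm tall, 90 g. Origin: centre of plug's underside; z up; yaw does not matter. Seated, the plug hangs in the mouth (9 mm play all round), the disc rests on the rim, origin 50 mm above the box's.
Mind the look-alikes: they are no part of the job. What is shaped like the blue_lid but white is not meant.

How it is judged:
By the outcome, as a careful person would: the job done as asked, in the order asked, and still so for the second after the job is handed in, with the robot touching nothing.
It also fails if it takes over 64 s, if anything falls off the work surface, if the arm or the gripper's body presses on something with over 40 N, if the wrist force passes 120 N, or if a joint passes its speed limit or range.

### The arm

A 7-joint arm with a two-finger parallel gripper is mounted at the origin on the work surface. World frame = base frame: x ahead of the robot, y to its left, z up, the work surface at z = 0. Lengths are in m, angles in rad, forces in N, time in s.
With the tool pointing down it reaches from about 0.4 to 0.875 m from the base axis. Payload 6.5 kg.
Tool frame: the origin (TCP) lies at the very end of the fingers, on their centre line; the grasp point (between the pads) lies grip_point_offset behind it (grip_point_offset is the distance from the TCP to the grasp point, in m); z points along the fingers, x is the direction in which the jaws open and shut, and the axes are right-handed (so a half turn about z gives the same grasp; the last joint's range is limited). The gripper opens to 85 mm and grips with 20 to 120 N. Pads are 22 mm wide; open, the fingers measure 114 mm over their backs; the gripper's body (76 mm by 85 mm) begins 54 mm behind the grasp point. The pads swing forward as they close: fully open they stand 13 mm farther back than shut.
Start: joints at [-1.322, 0.536, -0.004, 1.538, 0.003, 1.067, -0.071], TCP at [0.201, 0.618, 0.231] pointing down, gripper open.
Joint ranges: [-2.7, 2.7], [-0.37, 2.16], [-1.27, 1.26], [0.24, 2.4], [-1.31, 4.45], [0.19, 1.91], [-2.76, 2.76]. Speed limits (rad/s): [2.39, 2.39, 3.14, 3.14, 3.14, 3.14, 3.14].

### API

Orientations are given as [roll, pitch, yaw] about the fixed x, y, z axes, in that order (R = Rz(yaw) Ry(pitch) Rx(roll)).
In Python, from plant import * gives the robot as it stands.
- The arm moves only by the tool servo_tool, never from a script. Its argument "steps" is a list of rows, each an object with "travel": the shift along the tool's x, y, z in cm, a list of three; "twist": the turn, a rotation vector about the tool's x, y, z in degrees, a list of three; "claw": the finger opening in cm, from 0 to 8.54. In form: [{"travel": [x, y, z], "twist": [wx, wy, wz], "claw": claw}, ...]. A call has 1 to 8 rows; each row shifts and turns the commanded pose from where the row before left it, along the tool's axes as they then stand; what a row does not reach is not made up. A row lasts 1/10 s, in which the tool goes at most 50 mm and 8.59 degrees, less where a joint would pass 70% of its speed; a pose out of reach is approached as far as the arm can. A call is refused whole if a number of a shift passes 5 or a number of a turn 8.59, either way. A call with a gripper value outside its range is refused whole. The fingers move at their own pace and stop on an object; "newtons" is the grip in N (left out, the last holds). Time passes only in rows, so rows that do not move let the fingers close. It gives the time, the measured TCP pose, the force and the opening at its end, in the units of the state.
- state(): the state, without advancing time (a new reading comes with each control period).
- read_camera(name): name is "scene" or "top"; returns a dict with "img" (400x640x3 uint8, red, green, blue), "fovy" (degrees; the focal length in pixels is half the picture's height over the tangent of half this angle, whatever the lens; pixels are square), "cx", "cy" (the principal point, pixels), "extrinsics" (4x4, takes a point from camera to world coordinates). Camera axes: x right, y down, z forward; pixel columns grow to the right and rows downward; lengths in m; the calibration is good to about 2 mm. A picture is of the moment at which its call begins. There is no depth.
- sign_off(): hands the job in, once; it reports no verdict.
The state is a dict: "t": time; "q": joint angles; "dq": joint speeds; "joint_torque": joint torques, N m; "eef_pos": TCP position; "eef_rot": TCP orientation; "wrist_force": force on the tool from outside, world axes, zero at the start; "wrist_torque": the same for the moment, N m; "width": finger opening in m.
Only numpy, scipy, OpenCV 4.12 (cv2) and the standard library are available. Lean on these libraries where they do the work, as an engineer would, in place of code of your own. Each camera call takes 0.05 s, during which the arm holds its last target. There are 200 camera calls.

## Working session

There is one attempt and no reset: what is moved stays moved. The work goes in short steps, Python scripts to look and compute and a tool call to move; the robot and the scene stay as the last step left them, time stands still between calls to the robot, and variables do not carry over. Pictures are saved under pics/ and viewed, on a budget of 10 in all, crops included, one or two more only if the job needs it, and the job is handed in when it is done.

Besides the shell and the picture viewer there is one more tool, called after "Emit:" as name([rows], argument=value, ...), one row to a line, values as JSON. servo_tool: Moves the arm, as the interface text tells. Its arguments: {"type":"object","properties":{"steps":{"type":"array"},"newtons":{"type":"number"}},"required":["steps"]}

```bash
mkdir -p pics
python3 - <<'E'
from plant import *
import cv2,numpy as np,pickle
s=state();print({k:np.round(s[k],3) for k in('t','eef_pos','eef_rot','width','wrist_force')})
try: print(grip_point_offset)
except Exception as e: print(e)
d={}
for n in('scene','top'):
    c=read_camera(n);d[n]=c;cv2.imwrite(f'pics/{n}0.png',c['img'][:,:,::-1]);print(n,c['fovy'],c['cx'],c['cy'],np.round(c['extrinsics'],3).tolist(),[k for k in c])
pickle.dump(d,open('c0.pkl','wb'))
E
```

```text
{'t': np.float64(0.0), 'eef_pos': array([0.201, 0.617, 0.23 ]), 'eef_rot': array([3.141e+00, 2.000e-03, 1.256e+00]), 'width': np.float64(0.085), 'wrist_force': array([-1.392, -0.261,  0.525])}
0.0187
scene 45.33573011626973 332.45017329411615 197.63248231324053 [[0.105, 0.699, -0.708, 1.275], [0.994, -0.082, 0.067, -0.066], [-0.011, -0.711, -0.703, 0.75], [0.0, 0.0, 0.0, 1.0]] ['img', 'fovy', 'cx', 'cy', 'extrinsics']
top 57.963788052837984 319.8699294062929 190.82721348283008 [[0.007, -0.982, 0.19, 0.422], [-1.0, -0.011, -0.02, 0.022], [0.022, -0.189, -0.982, 0.803], [0.0, 0.0, 0.0, 1.0]] ['img', 'fovy', 'cx', 'cy', 'extrinsics']
```

View pics/scene0.png

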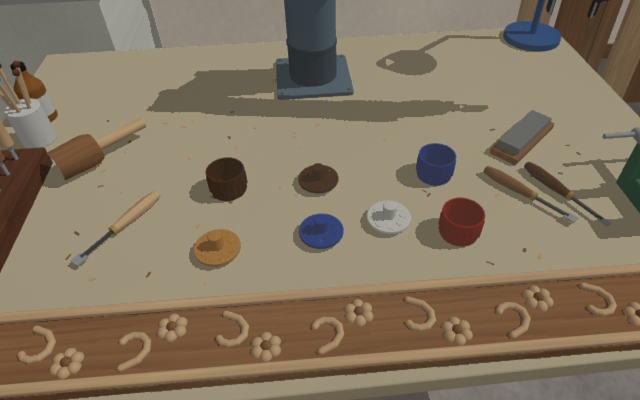

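View pics/top0.png

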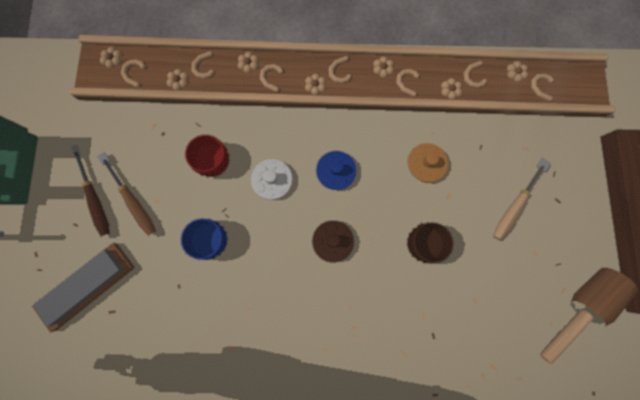

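Lid candidates, scene pixels: deep blue (321,230), white look-alike (388,218), dark brown (318,179) and honey (217,247). Boxes: dark walnut (227,180), blue (436,164), red (461,222). I choose the blue lid (321,230) and brown lid (318,179), and the boxes at (436,164) and (227,180). Next I measure them and check with a close crop.

```bash
cat > h.py <<'E'
import cv2,numpy as np
def ray(c,u,v,z):
    f=c['img'].shape[0]/2/np.tan(np.radians(c['fovy']/2));E=np.array(c['extrinsics'])
    d=E[:3,:3]@[(u-c['cx'])/f,(v-c['cy'])/f,1];o=E[:3,3];return (o+d*(z-o[2])/d[2])[:2]
def proj(c,p):
    f=c['img'].shape[0]/2/np.tan(np.radians(c['fovy']/2));E=np.array(c['extrinsics'])
    q=E[:3,:3].T@(np.array(p)-E[:3,3]);return np.array([c['cx']+f*q[0]/q[2],c['cy']+f*q[1]/q[2]])
def mask(c,kind,box):
    h=cv2.cvtColor(c['img'],cv2.COLOR_RGB2HSV);x0,y0,x1,y1=box
    if kind=='blue': m=cv2.inRange(h,(110,110,20),(130,255,255))
    else: m=cv2.inRange(h,(0,60,0),(30,255,105))
    o=np.zeros_like(m);o[y0:y1,x0:x1]=m[y0:y1,x0:x1]
    n,l,s,_=cv2.connectedComponentsWithStats(o)
    return (l==1+np.argmax(s[1:,4])).astype(np.uint8)*255
def circ(c,m,z):
    k=max(cv2.findContours(m,cv2.RETR_EXTERNAL,cv2.CHAIN_APPROX_NONE)[0],key=cv2.contourArea)
    k=cv2.convexHull(k)[:,0]
    P=np.array([ray(c,u,v,z) for u,v in k],np.float32)
    (x,y),(a,b),_=cv2.fitEllipse(P*1000);return np.round([x,y,a,b],1)
E
python3 - <<'E'
import pickle;from h import *
d=pickle.load(open('c0.pkl','rb'))
B={('blue','lid'):((290,205,355,255),(310,145,362,195)),('blue','box'):((410,140,465,190),(175,212,235,265)),
('brown','lid'):((290,160,345,195),(305,215,362,268)),('brown','box'):((200,155,255,205),(400,218,460,268))}
tiles=[]
for (k,t),bs in B.items():
    for n,b in zip(('scene','top'),bs):
        c=d[n];m=mask(c,k,b)
        print(k,t,n,circ(c,m,.018 if t=='lid' else .06),'area',(m>0).sum())
        x0,y0,x1,y1=b;I=c['img'][y0-8:y1+8,x0-8:x1+8,::-1].copy()
        cs,_=cv2.findContours(m[y0-8:y1+8,x0-8:x1+8],cv2.RETR_EXTERNAL,cv2.CHAIN_APPROX_NONE)
        J=cv2.resize(I,(190,190),interpolation=2); s=np.array([190/I.shape[1],190/I.shape[0]])
        J2=J.copy();cv2.polylines(J2,[(k_*s).astype(int) for k_ in cs],True,(0,255,0),1)
        tiles.append(np.vstack([J,J2]))
cv2.imwrite('pics/crop1.png',np.vstack([np.hstack(tiles[:4]),np.hstack(tiles[4:])])[:, :].astype(np.uint8)[:760:1] if 0 else cv2.resize(np.vstack([np.hstack(tiles[:4]),np.hstack(tiles[4:])]),(600,600)))
E
```

```text
blue lid scene [628.2 -29.8  88.1  90. ] area 957
blue lid top [622.3 -30.3  86.7  87.5] area 1162
blue box scene [489.9 243.8  79.2 133. ] area 255
blue box top [464.2 242.   80.   90.5] area 1397
brown lid scene [471.9 -23.5  90.8 102.7] area 959
brown lid top [464.5 -23.9  90.6  91.9] area 1416
brown box scene [ 500.7 -228.   104.1  154.1] area 1708
brown box top [ 460.4 -221.2   85.5   97.9] area 1561
```

View pics/crop1.png

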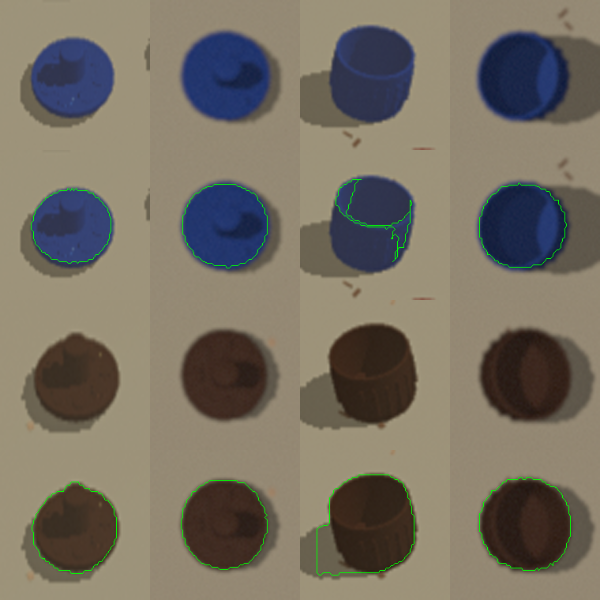

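The crop confirms the choice: both lids lie knob up, and both boxes are upright and open. The scene masks of the boxes are poor, though: the blue one is partial and the brown one includes shadow. I'll refine the masks and fit circles to the far half of each silhouette only, since near edges show the side walls.

```bash
cat >> h.py <<'E'
from scipy.optimize import least_squares
def mask2(c,kind,box):
    x0,y0,x1,y1=box;h=cv2.cvtColor(c['img'],cv2.COLOR_RGB2HSV);r=c['img'].astype(int)
    m=((r[:,:,2]-r[:,:,0]>15) if kind=='blue' else ((r.max(2)<92)&(h[:,:,1]>95))).astype(np.uint8)*255
    o=np.zeros_like(m);o[y0:y1,x0:x1]=m[y0:y1,x0:x1]
    o=cv2.morphologyEx(o,cv2.MORPH_OPEN,np.ones((3,3),np.uint8))
    n,l,s,_=cv2.connectedComponentsWithStats(o)
    return (l==1+np.argmax(s[1:,4])).astype(np.uint8)*255
def far(c,m,z,R):
    k=max(cv2.findContours(m,cv2.RETR_EXTERNAL,cv2.CHAIN_APPROX_NONE)[0],key=cv2.contourArea)[:,0]
    P=np.array([ray(c,u,v,z) for u,v in k]);cam=np.array(c['extrinsics'])[:2,3];p=np.append(P.mean(0),R)
    for _ in range(6):
        w=(P-p[:2])@(p[:2]-cam)>0
        Q=P[w];g=lambda a:np.hypot(*(Q-a[:2]).T)-a[2]
        p=least_squares(g,p,loss='soft_l1',f_scale=.001).x
    f=least_squares(lambda a:np.hypot(*(Q-a).T)-R,p[:2],loss='soft_l1',f_scale=.001).x
    return np.round(np.r_[f,p]*1000,1)
E
python3 - <<'E'
import pickle;from h import *
d=pickle.load(open('c0.pkl','rb'))
B={('blue','lid'):((285,200,360,260),(305,140,367,200)),('blue','box'):((405,135,470,195),(170,207,240,270)),
('brown','lid'):((285,155,350,200),(300,210,367,273)),('brown','box'):((195,150,260,210),(395,213,465,273))}
for (k,t),bs in B.items():
    for n,b in zip(('scene','top'),bs):
        c=d[n];m=mask2(c,k,b);print(k,t,n,far(c,m,*((.018,.046) if t=='lid' else (.06,.042))),'area',(m>0).sum())
# patch colours for shadow thresholds
print(d['scene']['img'][[200,200,170],[205,230,240]])
E
```

```text
blue lid scene [628.9 -29.8 627.  -29.8  44.5] area 1229
blue lid top [620.4 -29.6 622.5 -30.1  44.2] area 1243
blue box scene [472.  246.5 469.7 247.4  40.1] area 1356
blue box top [464.7 245.5 465.2 248.3  39.7] area 1487
brown lid scene [472.4 -23.2 468.1 -22.7  42.8] area 836
brown lid top [460.6 -19.6 464.1 -23.2  42. ] area 1248
brown box scene [ 468.4 -225.5  465.7 -226.    39.8] area 1418
brown box top [ 459.7 -222.5  460.7 -227.6   37.9] area 1342
[[105  97  79]
 [ 66  51  36]
 [ 49  36  26]]
```

Emit:
servo_tool([
  {"travel":[0,0,0],"twist":[0,0,8],"claw":6},
  {"travel":[0,0,0],"twist":[0,0,8],"claw":6},
  {"travel":[0,0,0],"twist":[0,0,8],"claw":6},
  {"travel":[0,0,0],"twist":[0,0,8],"claw":6},
  {"travel":[0,0,0],"twist":[0,0,8],"claw":6},
  {"travel":[0,0,0],"twist":[0,0,8],"claw":6},
  {"travel":[0,0,0],"twist":[0,0,8],"claw":6},
  {"travel":[0,0,0],"twist":[0,0,8],"claw":6},
], newtons=30)

```text
t: 0.9
eef_pos: [0.2011, 0.6177, 0.2308]
eef_rot: [3.141, 0.0, 0.133]
wrist_force: [0.0, 0.1, -0.4]
width: 0.0599
```

Emit:
servo_tool([
  {"travel":[0,0,0],"twist":[0,0,7.8],"claw":6},
  {"travel":[2,4,0],"twist":[0,0,0],"claw":6},
  {"travel":[2,4,0],"twist":[0,0,0],"claw":6},
  {"travel":[2,4,0],"twist":[0,0,0],"claw":6},
  {"travel":[2,4,0],"twist":[0,0,0],"claw":6},
  {"travel":[2,4,0],"twist":[0,0,0],"claw":6},
  {"travel":[2,4,0],"twist":[0,0,0],"claw":6},
  {"travel":[0,0,0],"twist":[0,0,0],"claw":6},
])

```text
t: 1.7
eef_pos: [0.3251, 0.3721, 0.2312]
eef_rot: [3.139, -0.0, -0.006]
wrist_force: [0.5, 0.1, -0.1]
width: 0.0601
```

Emit:
servo_tool([
  {"travel":[2,4.9,0],"twist":[0,0,0],"claw":6},
  {"travel":[2,4.9,0],"twist":[0,0,0],"claw":6},
  {"travel":[2,4.9,0],"twist":[0,0,0],"claw":6},
  {"travel":[2,4.9,0],"twist":[0,0,0],"claw":6},
  {"travel":[2,4.9,0],"twist":[0,0,0],"claw":6},
  {"travel":[2,4.9,0],"twist":[0,0,0],"claw":6},
  {"travel":[2,4.9,0],"twist":[0,0,0],"claw":6},
  {"travel":[0,4.9,0],"twist":[0,0,0],"claw":6},
])

```text
t: 2.5
eef_pos: [0.4574, 0.0043, 0.2316]
eef_rot: [3.141, -0.002, 0.004]
wrist_force: [0.2, -0.6, 0.0]
width: 0.06
```

Emit:
servo_tool([
  {"travel":[0,0,0],"twist":[0,0,0],"claw":6},
  {"travel":[0,0,0],"twist":[0,0,0],"claw":6},
])

```text
t: 2.7
eef_pos: [0.4551, 0.0051, 0.2312]
eef_rot: [-3.142, 0.0, 0.0]
wrist_force: [0.3, 0.7, -0.3]
width: 0.0601
```

Emit:
servo_tool([
  {"travel":[1.1,2.8,0],"twist":[0,0,0],"claw":6},
  {"travel":[0,0,4],"twist":[0,0,0],"claw":6},
  {"travel":[0,0,4],"twist":[0,0,0],"claw":6},
  {"travel":[0,0,4],"twist":[0,0,0],"claw":6},
  {"travel":[0,0,3],"twist":[0,0,0],"claw":6},
  {"travel":[0,0,0],"twist":[0,0,0],"claw":6},
  {"travel":[0,0,0],"twist":[0,0,0],"claw":6},
])

```text
t: 3.4
eef_pos: [0.4664, -0.0211, 0.0815]
eef_rot: [-3.141, 0.001, 0.005]
wrist_force: [-0.2, -0.8, 0.6]
width: 0.06
```

Run:
```python
from plant import *
from h import *
s=state();print(s['t'],np.round(s['eef_pos'],4),np.round(s['eef_rot'],3))
a=[]
for n,p in(('scene',(.466,-.023,.05)),('top',(.466,-.023,.05))):
    c=read_camera(n);x,y=proj(c,p).astype(int);print(n,x,y)
    a.append(cv2.resize(c['img'][y-70:y+70,x-70:x+70,::-1],(390,390),interpolation=2))
cv2.imwrite('pics/g1.png',np.hstack(a))
```

```text
3.4 [ 0.4664 -0.0211  0.0815] [-3.141e+00  1.000e-03  5.000e-03]
scene 316 165
top 333 239
```

View pics/g1.png

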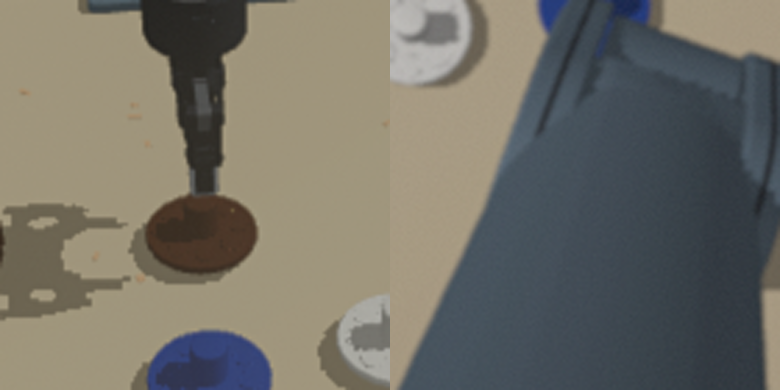

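The left half (scene) shows the fingers straight above the brown lid, aligned in y at about (203,190). In the right half (top view) the arm hides the lid. I'll descend and grip.

Emit:
servo_tool([
  {"travel":[0,0.2,2],"twist":[0,0,0],"claw":6},
  {"travel":[0,0,2],"twist":[0,0,0],"claw":6},
  {"travel":[0,0,1.7],"twist":[0,0,0],"claw":6},
  {"travel":[0,0,0],"twist":[0,0,0],"claw":6},
  {"travel":[0,0,0],"twist":[0,0,0],"claw":2.4},
  {"travel":[0,0,0],"twist":[0,0,0],"claw":2.4},
  {"travel":[0,0,0],"twist":[0,0,0],"claw":2.4},
  {"travel":[0,0,0],"twist":[0,0,0],"claw":2.4},
], newtons=30)

```text
t: 4.3
eef_pos: [0.4673, -0.0241, 0.0257]
eef_rot: [-3.141, -0.002, 0.003]
wrist_force: [-1.2, 0.1, 8.1]
width: 0.0271
```

Emit:
servo_tool([
  {"travel":[0,0,0],"twist":[0,0,0],"claw":2},
  {"travel":[0,0,0],"twist":[0,0,0],"claw":2},
  {"travel":[0,0,0],"twist":[0,0,0],"claw":2},
])

```text
t: 4.6
eef_pos: [0.4673, -0.024, 0.0257]
eef_rot: [-3.141, -0.002, 0.003]
wrist_force: [-1.3, 0.5, 7.3]
width: 0.0269
```

Emit:
servo_tool([
  {"travel":[0,0,-1],"twist":[0,0,0],"claw":2},
  {"travel":[0,0,-2],"twist":[0,0,0],"claw":2},
  {"travel":[0,0,-3],"twist":[0,0,0],"claw":2},
  {"travel":[0,0,-3],"twist":[0,0,0],"claw":2},
  {"travel":[0,0,-3],"twist":[0,0,0],"claw":2},
  {"travel":[0,0,0],"twist":[0,0,0],"claw":2},
  {"travel":[0,0,0],"twist":[0,0,0],"claw":2},
])

```text
t: 5.3
eef_pos: [0.4667, -0.0239, 0.1452]
eef_rot: [-3.141, -0.002, 0.003]
wrist_force: [-0.4, 0.4, -1.1]
width: 0.0269
```

Run:
```python
from plant import *
from h import *
s=state();e=s['eef_pos'];print(s['t'],np.round(e,4),np.round(s['eef_rot'],3),s['width'],np.round(s['wrist_force'],1))
a=[]
for n in('scene','top'):
    c=read_camera(n);x,y=proj(c,e).astype(int);print(n,x,y)
    a.append(cv2.resize(c['img'][y-70:y+70,x-70:x+70,::-1],(390,390),interpolation=2))
cv2.imwrite('pics/g2.png',a[0])
```

```text
5.3 [ 0.4667 -0.0239  0.1452] [-3.141e+00 -2.000e-03  3.000e-03] 0.026924588856931015 [-0.4  0.4 -1.1]
scene 315 131
top 337 235
```

View pics/g2.png

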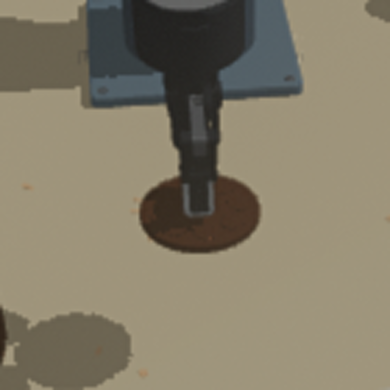

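The crop shows the walnut lid hanging level, centred under the finger at about (200,212). Next I move it over the walnut box.

Emit:
servo_tool([
  {"travel":[-0.4,2.3,0],"twist":[0,0,0],"claw":2},
  {"travel":[0,4,0],"twist":[0,0,0],"claw":2},
  {"travel":[0,4,0],"twist":[0,0,0],"claw":2},
  {"travel":[0,4,0],"twist":[0,0,0],"claw":2},
  {"travel":[0,4,0],"twist":[0,0,0],"claw":2},
  {"travel":[0,2,0],"twist":[0,0,0],"claw":2},
  {"travel":[0,0,0],"twist":[0,0,0],"claw":2},
  {"travel":[0,0,0],"twist":[0,0,0],"claw":2},
])

```text
t: 6.2
eef_pos: [0.4621, -0.2268, 0.1432]
eef_rot: [-3.141, 0.002, 0.002]
wrist_force: [-0.4, 0.9, -0.6]
width: 0.027
```

Run:
```python
from plant import *
from h import *
s=state();e=s['eef_pos'];print(s['t'],np.round(e,4),np.round(s['eef_rot'],3),s['width'],np.round(s['wrist_force'],1))
c=read_camera('scene');cv2.imwrite('pics/p1.png',cv2.resize(c['img'][80:230,140:320,::-1],(720,600),interpolation=2))
x,y=[int(v) for v in proj(c,(.463,-.227,.06))];print(x,y,proj(c,(e[0],e[1],e[2]-.006)))
```

```text
6.2 [ 0.4621 -0.2268  0.1432] [-3.141e+00  2.000e-03  2.000e-03] 0.02702125646415366 [-0.4  0.9 -0.6]
223 168 [217.6779182  140.50176034]
```

View pics/p1.png

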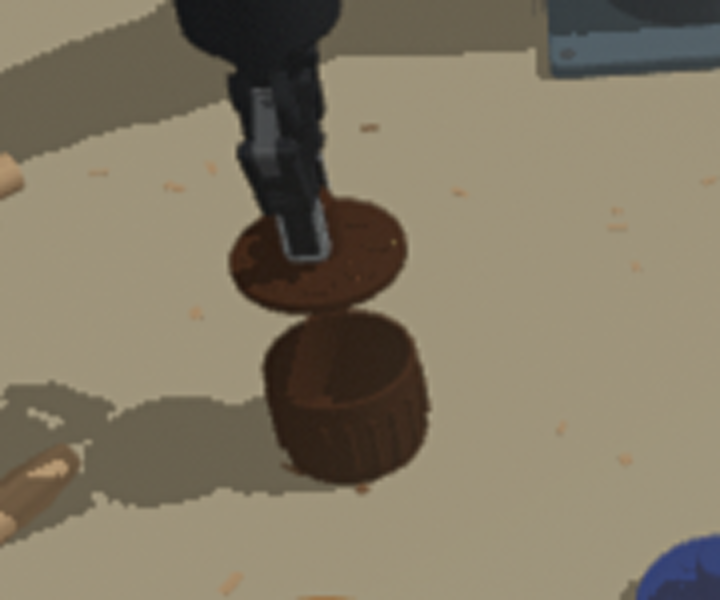

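The crop shows the lid disc centre at about (319,254) and the rim centre at about (340,360). Both are shifted equally from their projections (about 2 px right, 2–3 px down), so the relative alignment is good. I'll lower it.

Emit:
servo_tool([
  {"travel":[0,0,2],"twist":[0,0,0],"claw":2},
  {"travel":[0,0,1.5],"twist":[0,0,0],"claw":2},
  {"travel":[0,0,1],"twist":[0,0,0],"claw":2},
  {"travel":[0,0,0.8],"twist":[0,0,0],"claw":2},
  {"travel":[0,0,0.6],"twist":[0,0,0],"claw":2},
  {"travel":[0,0,0.5],"twist":[0,0,0],"claw":2},
  {"travel":[0,0,0.2],"twist":[0,0,0],"claw":2},
  {"travel":[0,0,0],"twist":[0,0,0],"claw":2},
])

```text
t: 7.05
eef_pos: [0.463, -0.2273, 0.0783]
eef_rot: [-3.142, -0.0, 0.003]
wrist_force: [-0.4, 0.0, -0.7]
width: 0.0273
```

Emit:
servo_tool([
  {"travel":[0,0,0],"twist":[0,0,0],"claw":2},
])

```text
t: 7.15
eef_pos: [0.4632, -0.2274, 0.0786]
eef_rot: [3.141, -0.001, 0.003]
wrist_force: [0.0, -0.0, -1.9]
width: 0.027
```

Emit:
servo_tool([
  {"travel":[0,0,0.2],"twist":[0,0,0],"claw":2},
  {"travel":[0,0,0.15],"twist":[0,0,0],"claw":2},
  {"travel":[0,0,0],"twist":[0,0,0],"claw":2},
])

```text
t: 7.45
eef_pos: [0.4633, -0.2274, 0.0757]
eef_rot: [-3.141, -0.001, 0.003]
wrist_force: [-2.7, 1.4, 11.3]
width: 0.027
```

Contact comes exactly at the seated height (0.0757). I'll ease off and release.

Emit:
servo_tool([
  {"travel":[0,0,-0.1],"twist":[0,0,0],"claw":2},
  {"travel":[0,0,0],"twist":[0,0,0],"claw":4},
  {"travel":[0,0,0],"twist":[0,0,0],"claw":6},
  {"travel":[0,0,0],"twist":[0,0,0],"claw":6},
  {"travel":[0,0,0],"twist":[0,0,0],"claw":6},
  {"travel":[0,0,-2],"twist":[0,0,0],"claw":6},
  {"travel":[0,0,-4],"twist":[0,0,0],"claw":6},
  {"travel":[0,0,-4],"twist":[0,0,0],"claw":6},
])

```text
t: 8.25
eef_pos: [0.4622, -0.2271, 0.1765]
eef_rot: [-3.141, 0.002, 0.003]
wrist_force: [1.5, 0.0, -0.1]
width: 0.0598
```

Emit:
servo_tool([
  {"travel":[4,-4,0],"twist":[0,0,0],"claw":6},
  {"travel":[4,-4,0],"twist":[0,0,0],"claw":6},
  {"travel":[4,-4,0],"twist":[0,0,0],"claw":6},
  {"travel":[4,-4,0],"twist":[0,0,0],"claw":6},
  {"travel":[0,-4,0],"twist":[0,0,0],"claw":6},
  {"travel":[0,0,0],"twist":[0,0,0],"claw":6},
  {"travel":[0,0,0],"twist":[0,0,0],"claw":6},
])

```text
t: 8.95
eef_pos: [0.6036, -0.0443, 0.1754]
eef_rot: [3.142, 0.001, 0.005]
wrist_force: [-0.4, -0.8, 0.3]
width: 0.0602
```

Run:
```python
from plant import *
from h import *
s=state();e=s['eef_pos'];print(s['t'],np.round(e,4),np.round(s['eef_rot'],3),s['width'])
c=read_camera('scene');cv2.imwrite('pics/p2.png',c['img'][:,:,::-1])
print(proj(c,(.463,-.227,.068)),proj(c,(.463,-.227,.10)),proj(c,(.624,-.030,.05)),proj(c,e))
```

```text
8.95 [ 0.6036 -0.0443  0.1754] [3.142e+00 1.000e-03 5.000e-03] 0.06024508259926275
[223.2611989  166.02255707] [220.69222558 154.65445643] [319.9981179  217.83229087] [309.30023812 163.97284115]
```

View pics/p2.png

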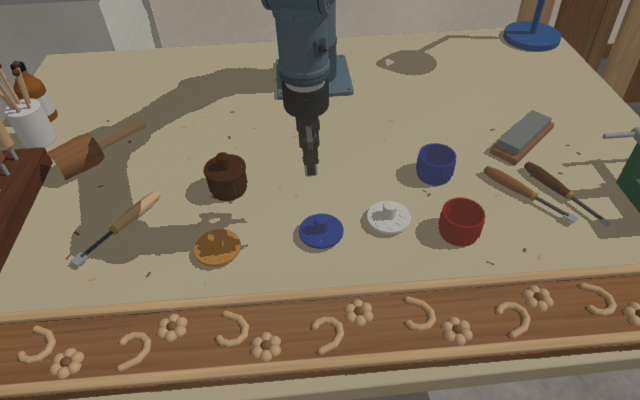

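The scene view shows the walnut box closed, with the lid level at (226,168) and the box unmoved. The blue lid is still at (321,230). Now I fetch it.

Emit:
servo_tool([
  {"travel":[2,-1.4,0],"twist":[0,0,0],"claw":6},
  {"travel":[0,0,3],"twist":[0,0,0],"claw":6},
  {"travel":[0,0,4],"twist":[0,0,0],"claw":6},
  {"travel":[0,0,2],"twist":[0,0,0],"claw":6},
  {"travel":[0,0,0],"twist":[0,0,0],"claw":6},
  {"travel":[0,0,0],"twist":[0,0,0],"claw":6},
])

```text
t: 9.6
eef_pos: [0.6239, -0.0332, 0.0865]
eef_rot: [3.141, -0.0, 0.001]
wrist_force: [0.6, -0.4, 0.2]
width: 0.0602
```

Emit:
servo_tool([
  {"travel":[0,-0.3,2],"twist":[0,0,0],"claw":6},
  {"travel":[0,0,2],"twist":[0,0,0],"claw":6},
  {"travel":[0,0,1.5],"twist":[0,0,0],"claw":6},
  {"travel":[0,0,0.5],"twist":[0,0,0],"claw":6},
  {"travel":[0,0,0],"twist":[0,0,0],"claw":6},
  {"travel":[0,0,0],"twist":[0,0,0],"claw":2},
  {"travel":[0,0,0],"twist":[0,0,0],"claw":2},
  {"travel":[0,0,0],"twist":[0,0,0],"claw":2},
])

```text
t: 10.4
eef_pos: [0.6245, -0.0285, 0.0269]
eef_rot: [-3.142, -0.002, 0.003]
wrist_force: [-1.1, -0.2, 5.3]
width: 0.0266
```

Emit:
servo_tool([
  {"travel":[0,0,0],"twist":[0,0,0],"claw":2},
  {"travel":[0,0,0],"twist":[0,0,0],"claw":2},
  {"travel":[0,0,0],"twist":[0,0,0],"claw":2},
])

```text
t: 10.7
eef_pos: [0.6246, -0.0285, 0.0269]
eef_rot: [-3.142, -0.002, 0.003]
wrist_force: [-0.9, -0.0, 6.5]
width: 0.0269
```

Emit:
servo_tool([
  {"travel":[0,0,-1],"twist":[0,0,0],"claw":2},
  {"travel":[0,0,-2],"twist":[0,0,0],"claw":2},
  {"travel":[0,0,-3],"twist":[0,0,0],"claw":2},
  {"travel":[0,0,-3],"twist":[0,0,0],"claw":2},
  {"travel":[0,0,-3],"twist":[0,0,0],"claw":2},
  {"travel":[0,0,0],"twist":[0,0,0],"claw":2},
  {"travel":[0,0,0],"twist":[0,0,0],"claw":2},
])

```text
t: 11.4
eef_pos: [0.624, -0.0282, 0.1466]
eef_rot: [-3.141, -0.001, 0.003]
wrist_force: [0.1, -0.2, -2.4]
width: 0.0271
```

Emit:
servo_tool([
  {"travel":[-2,-3,0],"twist":[0,0,0],"claw":2},
  {"travel":[-2.5,-4,0],"twist":[0,0,0],"claw":2},
  {"travel":[-2.5,-4.5,0],"twist":[0,0,0],"claw":2},
  {"travel":[-2.5,-4.5,0],"twist":[0,0,0],"claw":2},
  {"travel":[-2.5,-4.5,0],"twist":[0,0,0],"claw":2},
  {"travel":[-2,-4,0],"twist":[0,0,0],"claw":2},
  {"travel":[-1.8,-3,0],"twist":[0,0,0],"claw":2},
  {"travel":[0,0,0],"twist":[0,0,0],"claw":2},
])

```text
t: 12.2
eef_pos: [0.4628, 0.2476, 0.1442]
eef_rot: [-3.141, 0.004, 0.012]
wrist_force: [-0.7, 0.1, -0.5]
width: 0.0271
```

Emit:
servo_tool([
  {"travel":[0,0,0],"twist":[0,0,0],"claw":2},
])

```text
t: 12.3
eef_pos: [0.466, 0.2426, 0.1448]
eef_rot: [3.14, 0.002, 0.005]
wrist_force: [0.1, -1.1, -0.5]
width: 0.0272
```

Run:
```python
from plant import *
from h import *
s=state();e=s['eef_pos'];print(s['t'],np.round(e,4),np.round(s['eef_rot'],3),s['width'],np.round(s['wrist_force'],1))
c=read_camera('scene');cv2.imwrite('pics/p3.png',cv2.resize(c['img'][80:230,350:530,::-1],(720,600),interpolation=2))
f=lambda p:(proj(c,p)-[350,80])*4
print(f((.467,.247,.06)),f((e[0],e[1],e[2]-.008)))
```

```text
12.3 [0.466  0.2426 0.1448] [3.14e+00 2.00e-03 5.00e-03] 0.027190441005999346 [ 0.1 -1.1 -0.5]
[345.49633989 294.40442553] [357.24395453 182.41345319]
```

View pics/p3.png

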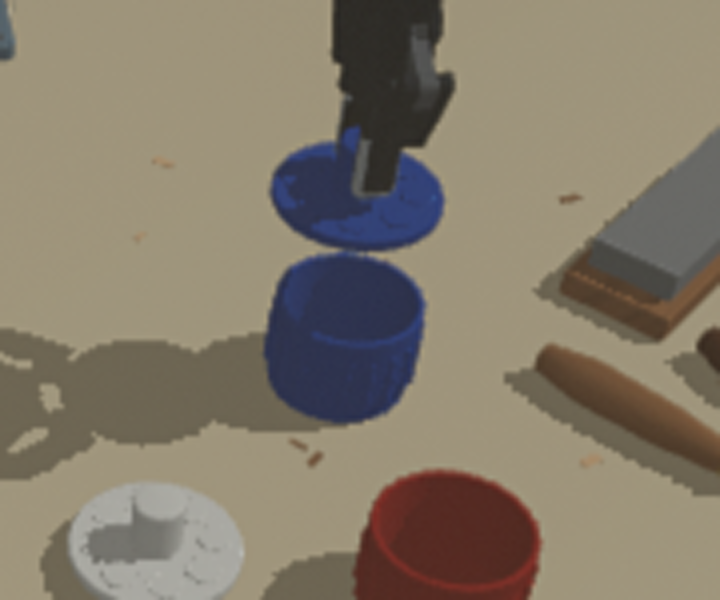

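The crop shows the lid disc centre at about (357,193) and the rim centre at about (350,299). Against the projections, the lid needs about 5 mm more +y. I'll correct that and lower.

Emit:
servo_tool([
  {"travel":[0,-0.5,2],"twist":[0,0,0],"claw":2},
  {"travel":[0,0,1.5],"twist":[0,0,0],"claw":2},
  {"travel":[0,0,1],"twist":[0,0,0],"claw":2},
  {"travel":[0,0,0.8],"twist":[0,0,0],"claw":2},
  {"travel":[0,0,0.6],"twist":[0,0,0],"claw":2},
  {"travel":[0,0,0.5],"twist":[0,0,0],"claw":2},
  {"travel":[0,0,0.2],"twist":[0,0,0],"claw":2},
  {"travel":[0,0,0],"twist":[0,0,0],"claw":2},
])

```text
t: 13.15
eef_pos: [0.4672, 0.2473, 0.0798]
eef_rot: [-3.142, -0.0, 0.003]
wrist_force: [0.4, 0.5, -0.4]
width: 0.0275
```

Emit:
servo_tool([
  {"travel":[0,0,0],"twist":[0,0,0],"claw":2},
])

```text
t: 13.25
eef_pos: [0.4674, 0.2474, 0.0801]
eef_rot: [-3.141, -0.0, 0.003]
wrist_force: [0.9, -0.2, -1.0]
width: 0.0267
```

Seated height should be about 0.0769.

Emit:
servo_tool([
  {"travel":[0,0,0.2],"twist":[0,0,0],"claw":2},
  {"travel":[0,0,0.15],"twist":[0,0,0],"claw":2},
  {"travel":[0,0,0],"twist":[0,0,0],"claw":2},
])

```text
t: 13.55
eef_pos: [0.4673, 0.2475, 0.0769]
eef_rot: [-3.141, -0.0, 0.003]
wrist_force: [-2.4, -0.0, 5.9]
width: 0.0269
```

Emit:
servo_tool([
  {"travel":[0,0,0],"twist":[0,0,0],"claw":4},
  {"travel":[0,0,0],"twist":[0,0,0],"claw":6},
  {"travel":[0,0,0],"twist":[0,0,0],"claw":6},
  {"travel":[0,0,0],"twist":[0,0,0],"claw":6},
  {"travel":[0,0,-2],"twist":[0,0,0],"claw":6},
  {"travel":[0,0,-4],"twist":[0,0,0],"claw":6},
  {"travel":[0,0,-4],"twist":[0,0,0],"claw":6},
  {"travel":[0,0,-4],"twist":[0,0,0],"claw":6},
])

```text
t: 14.35
eef_pos: [0.4669, 0.247, 0.2176]
eef_rot: [3.141, 0.0, 0.003]
wrist_force: [1.2, -0.2, -0.2]
width: 0.06
```

Emit:
servo_tool([
  {"travel":[0,4,0],"twist":[0,0,0],"claw":6},
  {"travel":[0,4,0],"twist":[0,0,0],"claw":6},
  {"travel":[0,4,0],"twist":[0,0,0],"claw":6},
  {"travel":[0,4,0],"twist":[0,0,0],"claw":6},
  {"travel":[0,4,0],"twist":[0,0,0],"claw":6},
  {"travel":[0,0,0],"twist":[0,0,0],"claw":6},
  {"travel":[0,0,0],"twist":[0,0,0],"claw":6},
])

```text
t: 15.05
eef_pos: [0.4677, 0.0467, 0.2164]
eef_rot: [-3.141, -0.0, 0.001]
wrist_force: [0.5, 0.1, -0.0]
width: 0.0603
```

Run:
```python
from plant import *
from h import *
s=state();e=s['eef_pos'];print(s['t'],np.round(e,4),np.round(s['wrist_force'],1))
c=read_camera('scene');t=read_camera('top')
for k,bs,p in(('blue',((400,120,470,195),(165,200,240,275)),(.4673,.2475)),('brown',((195,145,260,210),(390,208,465,275)),(.463,-.2274))):
    for n,cc,b in zip(('scene','top'),(c,t),bs): print(k,n,far(cc,mask2(cc,k,b),.068,.046),p)
I=[cv2.resize(c['img'][125:215,a:a+100,::-1],(400,300),interpolation=2) for a in(385,175)]
J=[cv2.resize(t['img'][200:275,a:a+100,::-1],(400,300),interpolation=2) for a in(155,380)]
cv2.imwrite('pics/end.png',np.vstack([np.hstack(I),np.hstack(J)]))
```

```text
15.05 [0.4677 0.0467 0.2164] [ 0.5  0.1 -0. ]
blue scene [472.8 245.1 468.8 246.8  42.8] (0.4673, 0.2475)
blue top [480.7 257.8 459.8 227.4  76.4] (0.4673, 0.2475)
brown scene [ 470.1 -224.   464.7 -225.4   42.2] (0.463, -0.2274)
brown top [ 462.2 -219.8  462.7 -225.4   41.6] (0.463, -0.2274)
```

View pics/end.png

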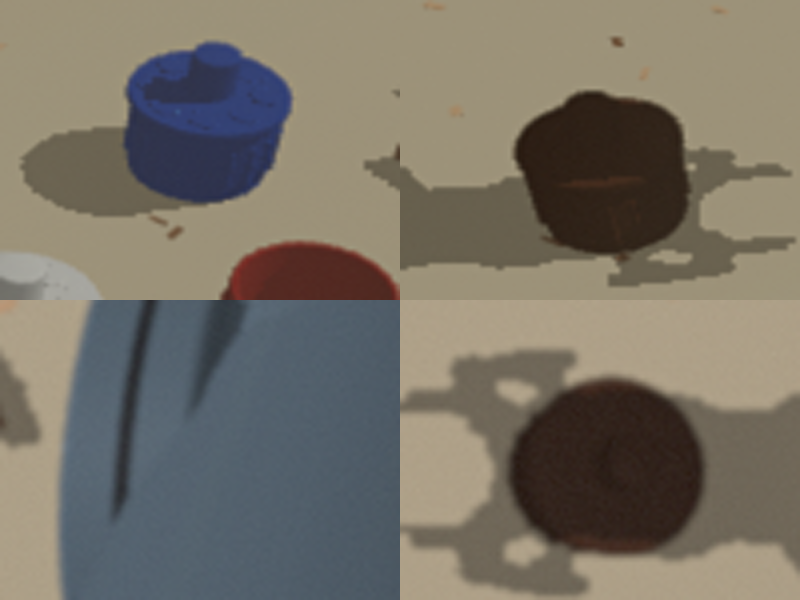

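Both lids look level on their rims: the blue disc centre is at about (208,92) in its tile, and the walnut lid reads the same in both views. The arm hides the blue box in the top view. The hand is clear, so I'll hand in.

```bash
python3 -c "
from plant import *
print(sign_off())"
```

```text
the job is handed in; nothing more can be done
None
```

I closed the walnut box and then the blue box, each with the lid of its own colour, and handed the job in at about 15 s of the 64 s allowed. The red box and the honey and white lids were left alone.

- **Seating:** Both lids touched down at the expected height, 50 mm above where each was picked up, with about 11 N and 6 N on the wrist.
- **Last pictures:** Both lids lie level on upright boxes. The measured lid centres are within about 6 mm of where they were released in the scene view, a view that showed shifts of that size throughout. The walnut lid is within about 2 mm along x in the top view, with 2–8 mm along y depending on the fit.
- **Failed check:** The arm hid the blue box from the top camera, so that view's reading of it was meaningless. The blue lid's final check rests on the scene view and the touchdown height alone.

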